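# Line up turned feet for finishing

### The job

Stand the four turned wooden feet on the finishing board in order of height: the shortest on the cork pad next to the tin of finish, then the next taller on each following pad, the tallest on the pad furthest from the tin. Stand each foot upright, stud up, in the middle of its pad, and do not tip any of them over on the way.

Things in the scene. Friction and masses are not known exactly. Their poses are not given: they have to be found in the camera images.
- foot_40: the shortest of four loose turned furniture feet: an upright dark-wood cylinder, 36 mm in diameter, with a fine groove near its foot; the wooden body is 40 mm high, with a steel threaded stud (6 mm thick, 14 mm long) standing up from the middle of its top. Origin: centre of its underside; z points up. At the start the bench is free 30 mm to its left and right.
- foot_54: the second shortest of four loose turned furniture feet: an upright dark-wood cylinder, 36 mm in diameter, with a fine groove near its foot; the wooden body is 54 mm high, with a steel threaded stud (6 mm thick, 14 mm long) standing up from the middle of its top. Origin: centre of its underside; z points up. At the start the bench is free 30 mm to its left and right.
- foot_68: the second tallest of four loose turned furniture feet: an upright dark-wood cylinder, 36 mm in diameter, with a fine groove near its foot; the wooden body is 68 mm high, with a steel threaded stud (6 mm thick, 14 mm long) standing up from the middle of its top. Origin: centre of its underside; z points up. At the start the bench is free 30 mm to its left and right.
- foot_82: the tallest of four loose turned furniture feet: an upright dark-wood cylinder, 36 mm in diameter, with a fine groove near its foot; the wooden body is 82 mm high, with a steel threaded stud (6 mm thick, 14 mm long) standing up from the middle of its top. Origin: centre of its underside; z points up. At the start the bench is free 30 mm to its left and right.
- finishing_board: fixed flat wooden board lying on the bench, 100 x 480 mm and 15 mm thick; origin: centre of its underside; its y axis runs along its length (the row of pads), its x axis across. It may be turned a little on the bench. The finish tin stands on one of its ends, a steel parts cup (90 mm in diameter, 52 mm high) on the other; both are fixed to it, and which end has which varies.
- pad_1: round cork pad fixed on the board, 50 mm in diameter, 2 mm thick, its top 17 mm above the bench; the end pad at the board's +y end. The four pads make a straight row, 72 mm from centre to centre. Origin: centre of its underside, 15 mm above the bench.
- pad_2: round cork pad fixed on the board, 50 mm in diameter, 2 mm thick, its top 17 mm above the bench; next to pad_1. The four pads make a straight row, 72 mm from centre to centre. Origin: centre of its underside, 15 mm above the bench.
- pad_3: round cork pad fixed on the board, 50 mm in diameter, 2 mm thick, its top 17 mm above the bench; next to pad_4. The four pads make a straight row, 72 mm from centre to centre. Origin: centre of its underside, 15 mm above the bench.
- pad_4: round cork pad fixed on the board, 50 mm in diameter, 2 mm thick, its top 17 mm above the bench; the end pad at the board's -y end. The four pads make a straight row, 72 mm from centre to centre. Origin: centre of its underside, 15 mm above the bench.
- finish_tin: round tin of wood finish, 78 mm in diameter and 77 mm high, fixed upright on one end of the board, in line with the pads: 85 mm from the centre of the nearest pad. Origin: centre of its underside. Further back (x over 0.67 m) two upright bar clamps, up to 335 mm high, stand at y = -0.03 and y = -0.44 m: keep the arm clear of them.
Things that resemble listed ones, but are neither listed nor needed, are in the scene too. What is shaped like the foot_54 but green or pink is not meant.

How it is judged:
At the end, for the whole second after the job is handed in: Each foot stands upright (within 0.1 rad) and at rest on the pad that belongs to its rank (shortest next to the tin, rising to the tallest at the far end), its centre within 12 mm of the pad's centre (((horizontal distance between finish_tin and pad_1 below 0.15 m and horizontal distance between foot_40 and pad_1 below 0.012 m and horizontal distance between foot_54 and pad_2 below 0.012 m and horizontal distance between foot_68 and pad_3 below 0.012 m and horizontal distance between foot_82 and pad_4 below 0.012 m) or (horizontal distance between finish_tin and pad_4 below 0.15 m and horizontal distance between foot_40 and pad_4 below 0.012 m and horizontal distance between foot_54 and pad_3 below 0.012 m and horizontal distance between foot_68 and pad_2 below 0.012 m and horizontal distance between foot_82 and pad_1 below 0.012 m)) and angle between each of foot_40, foot_54, foot_68, foot_82's own z axis and vertical below 0.1 rad and height (world z) of foot_40 between 0.013 and 0.021 m and linear speed of each of foot_40, foot_54, foot_68, foot_82 below 0.02 m/s and angular speed of each of foot_40, foot_54, foot_68, foot_82 below 0.2 rad/s and height (world z) of foot_54 between 0.013 and 0.021 m and height (world z) of foot_68 between 0.013 and 0.021 m and height (world z) of foot_82 between 0.013 and 0.021 m); the robot touches nothing.
It fails at once if a foot is tipped over (leans more than 0.8 rad) (angle between any of foot_40, foot_54, foot_68, foot_82's own z axis and vertical above 0.8 rad).
It also fails if it takes over 128 s, if anything falls off the work surface, if the arm or the gripper's body presses on something with over 40 N, if the wrist force passes 120 N, or if a joint passes its speed limit or range.

### The arm

A 7-joint arm with a two-finger parallel gripper is mounted at the origin on a cart in front of the work surface, level with it; the furniture and walls round the work are solid. World frame = base frame: x ahead of the robot, y to its left, z up, the work surface at z = 0. Lengths are in m, angles in rad, forces in N, time in s.
With the tool pointing down it reaches from about 0.4 to 0.85 m from the base axis. Payload 4.4 kg.
Tool frame: the origin (TCP) lies between the finger pads; the fingertips stand 11 mm ahead of it and the grasp point (between the pads) lies 8 mm behind it; z points along the fingers, y is the line along which they close (so a half turn about z gives the same grasp; the last joint's range is limited). The gripper opens to 94 mm and grips with 3 to 60 N. Pads are 16 mm wide; open, the fingers measure 119 mm over their backs; the gripper's body (75 mm by 177 mm) begins 78 mm behind the grasp point.
Start: joints at [1.274, 0.628, 0.038, 1.517, -0.027, 0.996, -0.02], TCP at [0.149, -0.633, 0.216] pointing down, gripper open.
Joint ranges: [-3.06, 3.06], [-0.37, 2.12], [-1.25, 1.32], [0.18, 2.47], [-1.1, 4.24], [0.23, 1.98], [-2.94, 2.94]. Speed limits (rad/s): [2.57, 2.57, 3.14, 3.14, 3.14, 3.14, 3.14].

### API

Orientations are given as a unit quaternion [w, x, y, z].
In Python, from cell import env gives the robot as it stands. The module is installed in compiled form; this text tells all that it offers.
- The arm moves only by the tool send_rows, never from a script. Its argument "increments" is a list of rows, each a list of 7 numbers: the shift along the tool's x, y, z in units of 30 mm (1.0 is 30 mm), then the turn, a rotation vector about the tool's x, y, z in units of 6 degrees (1.0 is 6 degrees), then the opening, from -1 (shut) to 1 (fully open). In form: [[dx, dy, dz, ax, ay, az, hand], ...]. A call has exactly 10 rows; each row shifts and turns the commanded pose from where the row before left it, along the tool's axes as they then stand; what a row does not reach is not made up. A row lasts 1/12 s, in which the tool goes at most 41.7 mm and 7.16 degrees, less where a joint would pass 70% of its speed; a pose out of reach is approached as far as the arm can. A call is refused whole if a number of a shift passes 1 or a number of a turn 1, either way. A call with a gripper value outside its range is refused whole. The fingers move at their own pace and stop on an object; "newtons" is the grip in N (left out, the last holds). Time passes only in rows, so rows that do not move let the fingers close, or fill a call up. It gives the time, the measured TCP pose, the force, the opening and the grip force at its end, in the units of the state.
- env.observe(): the state, without advancing time (a new reading comes with each control period).
- env.get_image(name): name is "scene" or "side" or "wrist"; returns a dict with "pixels" (420x560x3 uint8, red, green, blue), "fx", "fy", "cx", "cy" (pixels), "position" and "rotation" of the camera in the world. Camera axes: x right, y down, z forward; pixel columns grow to the right and rows downward; lengths in m; the calibration is good to about 2 mm. A picture is of the moment at which its call begins. There is no depth.
- env.job_done(): hands the job in; it is judged then, once.
The state is a dict: "time_s": time; "joints": joint angles; "qd": joint speeds; "tau": joint torques, N m; "eef_pos": TCP position; "orientation": TCP orientation; "wrist_force": force on the tool from outside, world axes, zero at the start; "torque": the same for the moment, N m; "grip_width": finger opening in m; "finger_force": force on a finger pad.
Only numpy, scipy, OpenCV 4.12 (cv2) and the standard library are available. Lean on these libraries where they do the work, as an engineer would, in place of code of your own. Each camera call takes 0.05 s, during which the arm holds its last target. There are 200 camera calls.

## Working session

There is one attempt and no reset: what is moved stays moved. The work goes in short steps, Python scripts to look and compute and a tool call to move; the robot and the scene stay as the last step left them, time stands still between calls to the robot, and variables do not carry over. Pictures are saved under pics/ and viewed, at most 14 in all, crops included, and the job is handed in when it is done.

Besides the shell and the picture viewer there is one more tool, called by a JSON object that holds its "name" and its "arguments", one argument or row to a line. send_rows: Moves the arm, as the interface text tells. Its arguments: {"type":"object","properties":{"increments":{"type":"array","items":{"type":"array","items":{"type":"number"}}},"newtons":{"type":"number"}},"required":["increments"]}

```bash
mkdir -p pics; cat > h.py <<'E'
import numpy as np, cv2, pickle
from cell import env
def snap(n,tag):
    d=env.get_image(n); cv2.imwrite(f'pics/{tag}.png',d['pixels'][:,:,::-1]); pickle.dump(d,open(f'pics/{tag}.pkl','wb')); return d
def load(tag): return pickle.load(open(f'pics/{tag}.pkl','rb'))
def ray(d,u,v,z):
    r=np.array(d['rotation'])@np.array([(u-d['cx'])/d['fx'],(v-d['cy'])/d['fy'],1]); p=np.array(d['position'])
    return p+r*(z-p[2])/r[2]
def proj(d,P):
    c=np.array(d['rotation']).T@(np.array(P)-np.array(d['position'])); return d['fx']*c[0]/c[2]+d['cx'],d['fy']*c[1]/c[2]+d['cy']
E
python3 - <<'E'
from h import *
for n in('scene','side','wrist'):
    d=snap(n,n+'0'); print(n,d['position'],np.round(d['rotation'],3).tolist(),d['fx'])
s=env.observe(); print(s['time_s'],s['eef_pos'],s['orientation'],s['grip_width'])
E
```

```text
scene [ 1.77047731 -0.04148537  1.21509588] [-0.29, 0.625, 0.661, -0.296] 463.797036414123
side [0.80273378 0.74741631 1.31496184] [-0.061, 0.18, 0.934, -0.301] 515.7724250099292
wrist [ 0.22352335 -0.61508316  0.38414481] [0.104, 0.777, -0.615, -0.084] 310.09994863645716
0.15 [ 0.14859002 -0.63230271  0.21578232] [-7.03510836e-04  9.93351381e-01  1.15119643e-01 -8.30092397e-05] 0.09433824998003021
```

View pics/scene0.png

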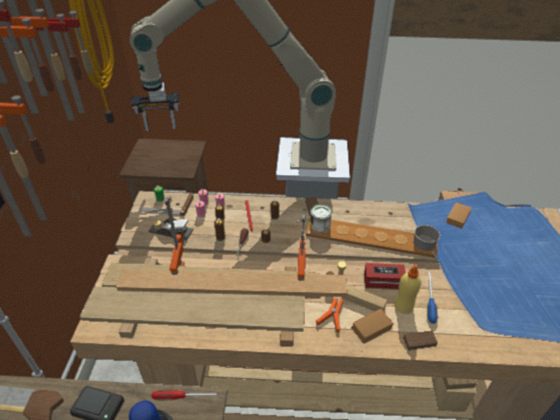

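View pics/side0.png

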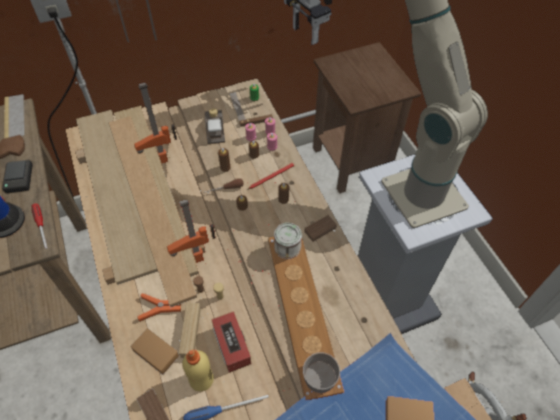

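```bash
python3 - <<'E'
from h import *
a=cv2.imread('pics/side0.png');cv2.imwrite('pics/c1.png',cv2.resize(a[110:220,200:320],(800,733)[:2] if 0 else (654,600),interpolation=cv2.INTER_CUBIC))
cv2.imwrite('pics/c2.png',cv2.resize(a[215:400,240:360],(389,600),interpolation=cv2.INTER_CUBIC))
b=cv2.imread('pics/scene0.png');cv2.imwrite('pics/c3.png',cv2.resize(b[185:255,180:290],(800,509),interpolation=cv2.INTER_CUBIC))
E
```

```text
(no output)
```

View pics/c1.png

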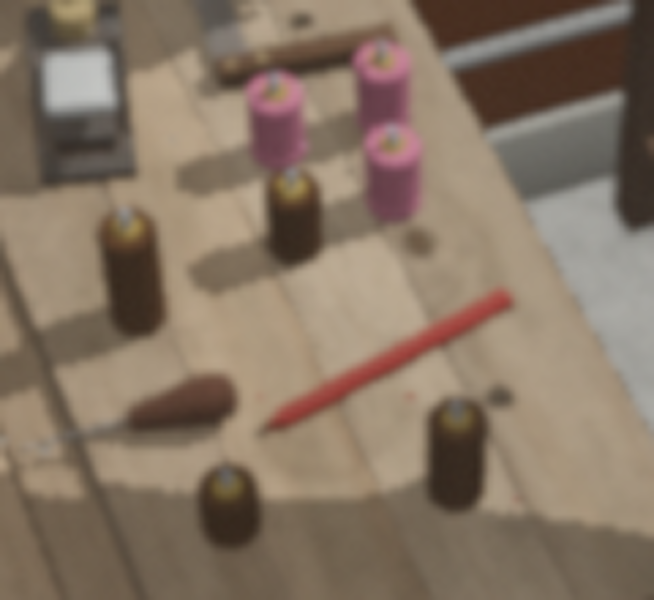

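View pics/c2.png

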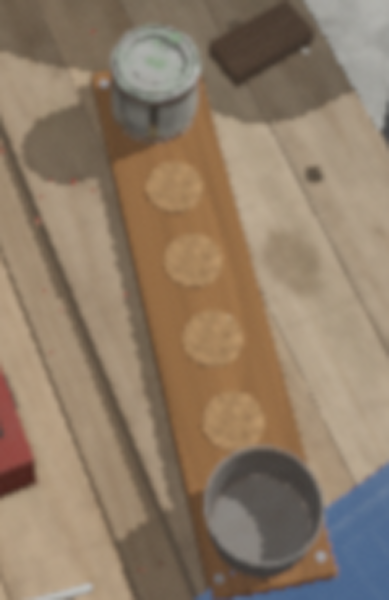

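View pics/c3.png

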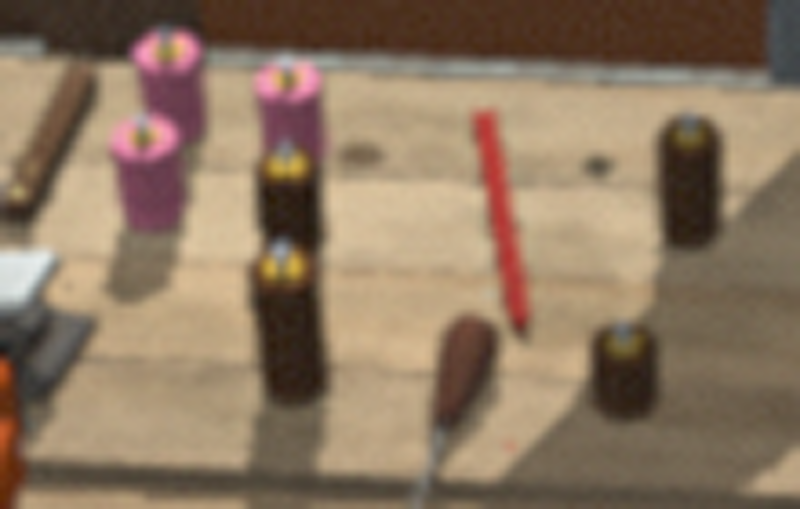

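```bash
cat > est.py <<'E'
from h import *
from scipy.optimize import least_squares
S=load('side0');C=load('scene0')
k=654/120;m=800/110
for n,a,b in (('A',(129,222),(283,268)),('B',(292,188),(285,165)),('C',(458,413),(690,130)),('D',(229,482),(625,345))):
    pa=(200+a[0]/k-.5,110+a[1]/k-.5);pb=(180+b[0]/m-.5,185+b[1]/m-.5)
    f=lambda X:np.r_[np.subtract(proj(S,X),pa),np.subtract(proj(C,X),pb)]
    r=least_squares(f,[.5,-.2,.05]);print(n,r.x.round(4),r.fun.round(2))
    for h in (.04,.054,.068,.082): print(h,ray(S,*pa,h)[:2].round(4),ray(C,*pb,h)[:2].round(4))
q=600/185
P=[]
for u,v in ((175,187),(194,260),(213,337),(235,420)):
    P.append(ray(S,240+u/q-.5,215+v/q-.5,.017)[:2])
P=np.array(P);print(P.round(4))
i=np.arange(4);cx=np.polyfit(i,P[:,0],1);cy=np.polyfit(i,P[:,1],1);print(np.hypot(cx[0],cy[0]),np.degrees(np.arctan2(cx[0],-cy[0])));print(np.polyval(cx,i),np.polyval(cy,i))
E
python3 est.py
```

```text
Traceback (most recent call last):
  File "est.py", line 8, in <module>
    r=least_squares(f,[.5,-.2,.05]);print(n,r.x.round(4),r.fun.round(2))
  File "est.py", line 7, in <lambda>
    f=lambda X:np.r_[np.subtract(proj(S,X),pa),np.subtract(proj(C,X),pb)]
                                 ~~~~^^^^^
  File "h.py", line 10, in proj
    c=np.array(d['rotation']).T@(np.array(P)-np.array(d['position'])); return d['fx']*c[0]/c[2]+d['cx'],d['fy']*c[1]/c[2]+d['cy']
      ~~~~~~~~~~~~~~~~~~~~~~~~~^^~~~~~~~~~~~~~~~~~~~~~~~~~~~~~~~~~~~~
ValueError: matmul: Input operand 1 has a mismatch in its core dimension 0, with gufunc signature (n?,k),(k,m?)->(n?,m?) (size 3 is different from 4)
```

```bash
sed -i "s/np.array(d\['rotation'\])/Rm(d['rotation'])/g" h.py; cat >> h.py <<'E'
from scipy.spatial.transform import Rotation as Ro
def Rm(q): return Ro.from_quat(q,scalar_first=True).as_matrix()
E
python3 est.py
```

```text
A [ 0.5507 -0.3407  0.0802] [-0.1   0.55 -0.38 -0.51]
0.04 [ 0.5414 -0.3783] [ 0.5102 -0.3494]
0.054 [ 0.5443 -0.366 ] [ 0.5252 -0.3457]
0.068 [ 0.5472 -0.3536] [ 0.5402 -0.3421]
0.082 [ 0.5501 -0.3412] [ 0.5553 -0.3384]
B [ 0.4433 -0.3582  0.0514] [ 0.01 -0.05  0.04  0.05]
0.04 [ 0.4402 -0.368 ] [ 0.4301 -0.3615]
0.054 [ 0.4442 -0.3557] [ 0.446  -0.3577]
0.068 [ 0.4482 -0.3435] [ 0.462  -0.3539]
0.082 [ 0.4521 -0.3312] [ 0.478 -0.35 ]
C [ 0.4214 -0.1469  0.0698] [-0.03  0.18 -0.14 -0.18]
0.04 [ 0.4119 -0.169 ] [ 0.3873 -0.1491]
0.054 [ 0.4162 -0.1589] [ 0.4038 -0.1478]
0.068 [ 0.4205 -0.1489] [ 0.4202 -0.1465]
0.082 [ 0.4248 -0.1388] [ 0.4367 -0.1452]
D [ 0.5511 -0.1712  0.0376] [-0.09  0.46 -0.35 -0.43]
0.04 [ 0.5507 -0.1711] [ 0.5557 -0.1695]
0.054 [ 0.5535 -0.161 ] [ 0.5702 -0.168 ]
0.068 [ 0.5562 -0.1509] [ 0.5847 -0.1665]
0.082 [ 0.559  -0.1408] [ 0.5991 -0.1649]
[[0.4969 0.1142]
 [0.5091 0.1847]
 [0.522  0.2546]
 [0.534  0.326 ]]
0.07160867753784643 170.0006345296142
[0.49683619 0.50927012 0.52170406 0.53413799] [0.11410745 0.18462836 0.25514928 0.3256702 ]
```

A (224,159) is the tallest, C (284,192) is 68, B (254,149) is 54 and D (242,202) is the shortest. All four are dark wood, while the pink and green ones are decoys. The heights from the two views, 80, 70, 51 and 38 mm, match, and the crop confirms it. The tin stands at the pad at y≈0.114. Now moving above A.

{"name": "send_rows", "arguments": {
  "increments": [
    [0, 0, 0, 0, 0, 0.75, 0.28],
    [0, 0, 0, 0, 0, 0.75, 0.28],
    [0, 0, 0, 0, 0, 0.7, 0.28],
    [0.9, -0.6, 0, 0, 0, 0, 0.28],
    [0.9, -0.6, 0, 0, 0, 0, 0.28],
    [0.9, -0.6, 0, 0, 0, 0, 0.28],
    [0.9, -0.6, 0, 0, 0, 0, 0.28],
    [0.9, -0.6, 0, 0, 0, 0, 0.28],
    [0.9, -0.6, 0, 0, 0, 0, 0.28],
    [0.9, -0.6, 0, 0, 0, 0, 0.28]
  ],
  "newtons": 25
}}

```text
time_s: 0.98
eef_pos: [0.3388, -0.5055, 0.2163]
orientation: [-0.0, 1.0, 0.0, -0.0]
wrist_force: [0.5, -0.7, -0.2]
grip_width: 0.0599
finger_force: 0.0
```

{"name": "send_rows", "arguments": {
  "increments": [
    [0.85, -0.68, 0, 0, 0, 0, 0.28],
    [0.85, -0.68, 0, 0, 0, 0, 0.28],
    [0.85, -0.68, 0, 0, 0, 0, 0.28],
    [0.85, -0.68, 0, 0, 0, 0, 0.28],
    [0.85, -0.68, 0, 0, 0, 0, 0.28],
    [0.85, -0.68, 0, 0, 0, 0, 0.28],
    [0.85, -0.68, 0, 0, 0, 0, 0.28],
    [0.85, -0.68, 0, 0, 0, 0, 0.28],
    [0, 0, 0, 0, 0, 0, 0.28],
    [0, 0, 0, 0, 0, 0, 0.28]
  ]
}}

```text
time_s: 1.82
eef_pos: [0.5433, -0.3408, 0.2159]
orientation: [-0.001, 1.0, 0.003, -0.0]
wrist_force: [-0.3, -1.3, -0.2]
grip_width: 0.0605
finger_force: 0.0
```

```bash
python3 - <<'E'
from h import *
d=snap('wrist','w1');s=env.observe();print(s['eef_pos'],s['time_s'])
for p in((.550,-.341,.082),(.550,-.341,0),(.444,-.356,.054),(.551,-.171,.04),(.421,-.148,.068)):print(p,np.round(proj(d,p),1))
E
```

```text
[ 0.54149635 -0.34296746  0.21598379] 1.8667
(0.55, -0.341, 0.082) [276.7 195.9]
(0.55, -0.341, 0) [276.8 181.1]
(0.444, -0.356, 0.054) [289.  278.4]
(0.551, -0.171, 0.04) [126.3 185.8]
(0.421, -0.148, 0.068) [108.8 301.2]
```

View pics/w1.png

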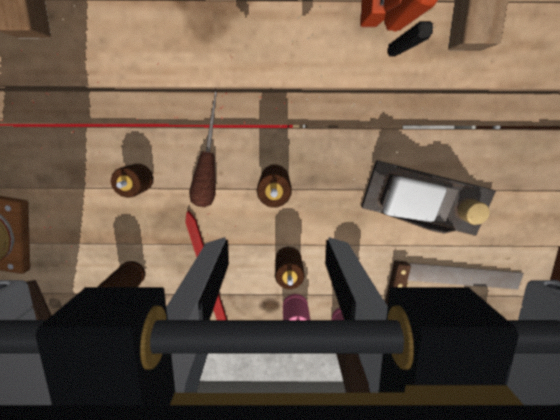

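The wrist view shows foot A's top at (274,190), D's at (124,182) and B's at (290,276). A sits a few mm further out than the side view said. I'll fix that from these pixels.

```bash
python3 - <<'E'
from h import *
d=load('w1')
for n,u,v,h in(('A',274,190,.084),('D',124,182,.042),('B',290,276,.056)):print(n,ray(d,u,v,h).round(4))
C=load('scene0')
for p in((.497,.114),(.509,.185),(.522,.255),(.534,.326)):print(np.round(proj(C,(*p,.017)),1))
s=env.observe();print(s['eef_pos'],s['joints'])
a=cv2.imread('pics/scene0.png');cv2.imwrite('pics/c4.png',cv2.resize(a[195:265,300:450],(800,373),interpolation=cv2.INTER_CUBIC))
E
```

```text
A [ 0.5565 -0.3383  0.084 ]
D [ 0.5557 -0.17    0.042 ]
B [ 0.4481 -0.3571  0.056 ]
[342.2 228.9]
[361.4 231.9]
[380.6 235.2]
[400.2 238.3]
[ 0.54149635 -0.34296746  0.21598379] [ 0.45952612  0.61776725  0.10247325  1.54544443 -0.07055088  0.98305023
 -0.98657095]
```

View pics/c4.png

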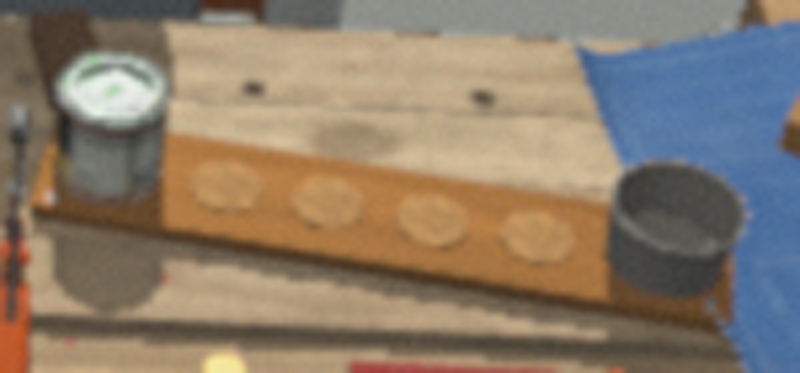

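{"name": "send_rows", "arguments": {
  "increments": [
    [0.43, -0.17, 0, 0, 0, 0, 0.28],
    [0, 0, 0.9, 0, 0, 0, 0.28],
    [0, 0, 0.9, 0, 0, 0, 0.28],
    [0, 0, 0.9, 0, 0, 0, 0.28],
    [0, 0, 0.9, 0, 0, 0, 0.28],
    [0, 0, 0.9, 0, 0, 0, 0.28],
    [0, 0, 0.6, 0, 0, 0, 0.28],
    [0, 0, 0.36, 0, 0, 0, 0.28],
    [0, 0, 0, 0, 0, 0, 0.28],
    [0, 0, 0, 0, 0, 0, 0.28]
  ]
}}

```text
time_s: 2.7
eef_pos: [0.5545, -0.3391, 0.0528]
orientation: [0.0, 1.0, -0.0, -0.0]
wrist_force: [-0.6, -0.2, 1.7]
grip_width: 0.0601
finger_force: 0.0
```

{"name": "send_rows", "arguments": {
  "increments": [
    [0, 0, 0, 0, 0, 0, 0.0],
    [0, 0, 0, 0, 0, 0, -0.2],
    [0, 0, 0, 0, 0, 0, -0.4],
    [0, 0, 0, 0, 0, 0, -0.6],
    [0, 0, 0, 0, 0, 0, -0.8],
    [0, 0, 0, 0, 0, 0, -1],
    [0, 0, 0, 0, 0, 0, -1],
    [0, 0, 0, 0, 0, 0, -1],
    [0, 0, -0.1, 0, 0, 0, -1],
    [0, 0, -0.3, 0, 0, 0, -1]
  ]
}}

```text
time_s: 3.53
eef_pos: [0.5532, -0.3375, 0.0636]
orientation: [-0.001, 1.0, 0.0, -0.001]
wrist_force: [-0.1, 0.2, -0.4]
grip_width: 0.0356
finger_force: 24.9
```

{"name": "send_rows", "arguments": {
  "increments": [
    [0, 0, -0.6, 0, 0, 0, -1],
    [0, 0, -0.9, 0, 0, 0, -1],
    [0, 0, -0.9, 0, 0, 0, -1],
    [0, 0, -0.9, 0, 0, 0, -1],
    [0, 0, -0.7, 0, 0, 0, -1],
    [-0.2, -0.5, 0, 0, 0, 0, -1],
    [-0.2, -0.8, 0, 0, 0, 0, -1],
    [-0.2, -0.9, 0, 0, 0, 0, -1],
    [-0.2, -0.9, 0, 0, 0, 0, -1],
    [-0.2, -0.9, 0, 0, 0, 0, -1]
  ]
}}

```text
time_s: 4.37
eef_pos: [0.5237, -0.2171, 0.185]
orientation: [-0.0, 1.0, -0.0, -0.0]
wrist_force: [0.5, 0.8, -1.5]
grip_width: 0.036
finger_force: 24.9
```

{"name": "send_rows", "arguments": {
  "increments": [
    [0, -0.95, 0, 0, 0, 0, -1],
    [0, -0.95, 0, 0, 0, 0, -1],
    [0, -0.95, 0, 0, 0, 0, -1],
    [0, -0.95, 0, 0, 0, 0, -1],
    [0, -0.95, 0, 0, 0, 0, -1],
    [0, -0.95, 0, 0, 0, 0, -1],
    [0, -0.95, 0, 0, 0, 0, -1],
    [0, -0.95, 0, 0, 0, 0, -1],
    [0, -0.95, 0, 0, 0, 0, -1],
    [0, -0.95, 0, 0, 0, 0, -1]
  ]
}}

```text
time_s: 5.2
eef_pos: [0.5239, 0.068, 0.1851]
orientation: [0.0, 1.0, 0.0, -0.0]
wrist_force: [0.4, 0.6, -1.2]
grip_width: 0.0356
finger_force: 24.9
```

{"name": "send_rows", "arguments": {
  "increments": [
    [0.05, -0.95, 0, 0, 0, 0, -1],
    [0.05, -0.95, 0, 0, 0, 0, -1],
    [0.05, -0.95, 0, 0, 0, 0, -1],
    [0.05, -0.95, 0, 0, 0, 0, -1],
    [0.05, -0.95, 0, 0, 0, 0, -1],
    [0.05, -0.95, 0, 0, 0, 0, -1],
    [0.03, -0.95, 0, 0, 0, 0, -1],
    [0.03, -0.95, 0, 0, 0, 0, -1],
    [0.01, -0.8, 0, 0, 0, 0, -1],
    [0, -0.27, 0, 0, 0, 0, -1]
  ]
}}

```text
time_s: 6.03
eef_pos: [0.5339, 0.332, 0.1847]
orientation: [-0.002, 1.0, 0.003, -0.0]
wrist_force: [0.5, 0.1, -2.0]
grip_width: 0.0357
finger_force: 24.9
```

{"name": "send_rows", "arguments": {
  "increments": [
    [0, 0, 0, 0, 0, 0, -1],
    [0, 0, 0, 0, 0, 0, -1],
    [0, 0, 0, 0, 0, 0, -1],
    [0, 0, 0, 0, 0, 0, -1],
    [0, 0, 0, 0, 0, 0, -1],
    [0, 0, 0, 0, 0, 0, -1],
    [0, 0, 0, 0, 0, 0, -1],
    [0, 0, 0, 0, 0, 0, -1],
    [0, 0, 0, 0, 0, 0, -1],
    [0, 0, 0, 0, 0, 0, -1]
  ]
}}

```text
time_s: 6.87
eef_pos: [0.5353, 0.3268, 0.1847]
orientation: [-0.0, 1.0, 0.0, -0.0]
wrist_force: [0.2, -0.8, -2.0]
grip_width: 0.0357
finger_force: 24.9
```

```bash
python3 - <<'E'
from h import *
d=snap('wrist','w2');s=env.observe();print(s['eef_pos'],s['time_s'])
for p in((.4985,.114),(.511,.185),(.5235,.255),(.536,.326)):print(p,np.round(proj(d,(*p,.017)),1))
E
```

```text
[0.53529236 0.32681288 0.1846521 ] 6.9167
(0.4985, 0.114) [462.6 226.5]
(0.511, 0.185) [401.6 216. ]
(0.5235, 0.255) [340.4 205.3]
(0.536, 0.326) [277.1 194.3]
```

View pics/w2.png

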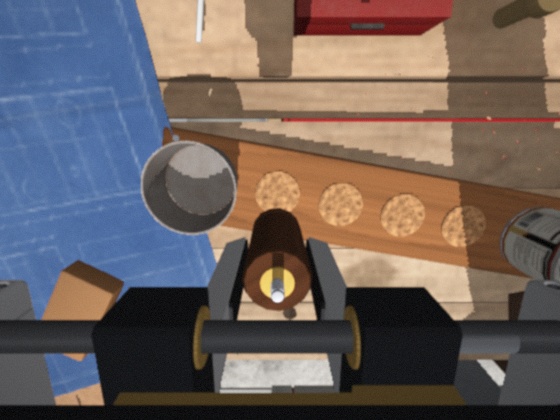

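Pads in the wrist view sit at (278,192), (341,204), (403,214) and (464,226), within 2 px of prediction, so I'll lower the foot.

{"name": "send_rows", "arguments": {
  "increments": [
    [0.04, 0, 0.7, 0, 0, 0, -1],
    [0, 0, 0.8, 0, 0, 0, -1],
    [0, 0, 0.8, 0, 0, 0, -1],
    [0, 0, 0.6, 0, 0, 0, -1],
    [0, 0, 0.4, 0, 0, 0, -1],
    [0, 0, 0.3, 0, 0, 0, -1],
    [0, 0, 0.15, 0, 0, 0, -1],
    [0, 0, 0.05, 0, 0, 0, -1],
    [0, 0, 0, 0, 0, 0, -1],
    [0, 0, 0, 0, 0, 0, -1]
  ]
}}

```text
time_s: 7.75
eef_pos: [0.5373, 0.3272, 0.0716]
orientation: [-0.001, 1.0, 0.0, 0.001]
wrist_force: [0.7, 0.3, -1.6]
grip_width: 0.0358
finger_force: 25.0
```

{"name": "send_rows", "arguments": {
  "increments": [
    [0, 0, 0, 0, 0, 0, -0.2],
    [0, 0, 0, 0, 0, 0, -0.1],
    [0, 0, 0, 0, 0, 0, 0],
    [0, 0, 0, 0, 0, 0, 0.1],
    [0, 0, 0, 0, 0, 0, 0.19],
    [0, 0, 0, 0, 0, 0, 0.19],
    [0, 0, 0, 0, 0, 0, 0.19],
    [0, 0, -0.3, 0, 0, 0, 0.19],
    [0, 0, -0.7, 0, 0, 0, 0.19],
    [0, 0, -0.9, 0, 0, 0, 0.19]
  ]
}}

```text
time_s: 8.58
eef_pos: [0.5352, 0.326, 0.1271]
orientation: [0.001, 1.0, 0.0, -0.002]
wrist_force: [-0.2, -1.1, -0.0]
grip_width: 0.0562
finger_force: 0.0
```

{"name": "send_rows", "arguments": {
  "increments": [
    [0, 0, -1, 0, 0, 0, 0.19],
    [0, 0, -1, 0, 0, 0, 0.19],
    [-0.25, 0.95, 0, 0, 0, 0, 0.28],
    [-0.25, 0.95, 0, 0, 0, 0, 0.28],
    [-0.25, 0.95, 0, 0, 0, 0, 0.28],
    [-0.25, 0.95, 0, 0, 0, 0, 0.28],
    [-0.25, 0.95, 0, 0, 0, 0, 0.28],
    [-0.25, 0.95, 0, 0, 0, 0, 0.28],
    [-0.25, 0.95, 0, 0, 0, 0, 0.28],
    [-0.25, 0.95, 0, 0, 0, 0, 0.28]
  ]
}}

```text
time_s: 9.42
eef_pos: [0.4763, 0.0975, 0.1885]
orientation: [-0.0, 1.0, 0.0, 0.001]
wrist_force: [0.6, -0.2, -0.4]
grip_width: 0.06
finger_force: 0.0
```

{"name": "send_rows", "arguments": {
  "increments": [
    [-0.2, 0.9, 0, 0, 0, 0, 0.28],
    [-0.2, 0.9, 0, 0, 0, 0, 0.28],
    [-0.2, 0.9, 0, 0, 0, 0, 0.28],
    [-0.2, 0.9, 0, 0, 0, 0, 0.28],
    [-0.2, 0.9, 0, 0, 0, 0, 0.28],
    [-0.2, 0.9, 0, 0, 0, 0, 0.28],
    [-0.2, 0.9, 0, 0, 0, 0, 0.28],
    [-0.2, 0.9, 0, 0, 0, 0, 0.28],
    [-0.2, 0.9, 0, 0, 0, 0, 0.28],
    [-0.03, 0.1, 0, 0, 0, 0, 0.28]
  ]
}}

```text
time_s: 10.25
eef_pos: [0.4207, -0.1524, 0.1885]
orientation: [0.001, 1.0, -0.003, 0.0]
wrist_force: [0.2, -1.3, -0.3]
grip_width: 0.0601
finger_force: 0.0
```

```bash
python3 - <<'E'
from h import *
s=env.observe();print(s['eef_pos'],s['time_s'],s['joints'])
d=snap('side','s2');cv2.imwrite('pics/s2c.png',cv2.resize(d['pixels'][100:400,180:400,::-1],(440,600)))
E
```

```text
[ 0.42066545 -0.15243451  0.18852998] 10.25 [ 0.18610106  0.38863952  0.13067308  2.09437285 -0.07659225  0.66129959
 -1.21011887]
```

View pics/s2c.png

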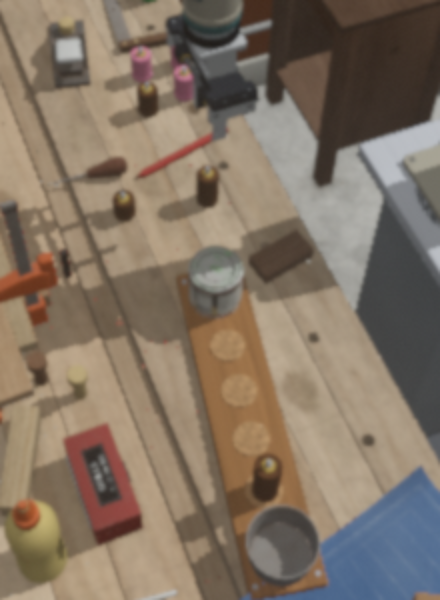

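The tallest foot stands on the pad by the cup (crop 266,480). Now descending onto C.

{"name": "send_rows", "arguments": {
  "increments": [
    [0, 0, 0.3, 0, 0, 0, 0.28],
    [0, 0, 0.8, 0, 0, 0, 0.28],
    [0, 0, 0.9, 0, 0, 0, 0.28],
    [0, 0, 0.9, 0, 0, 0, 0.28],
    [0, 0, 0.9, 0, 0, 0, 0.28],
    [0, 0, 0.6, 0, 0, 0, 0.28],
    [0, 0, 0.43, 0, 0, 0, 0.28],
    [0, 0, 0, 0, 0, 0, 0.28],
    [0, 0, 0, 0, 0, 0, 0.28],
    [0, 0, 0, 0, 0, 0, 0.28]
  ]
}}

```text
time_s: 11.13
eef_pos: [0.4227, -0.1467, 0.0436]
orientation: [0.0, 1.0, 0.001, 0.001]
wrist_force: [-0.9, 0.0, -0.3]
grip_width: 0.0601
finger_force: 0.0
```

{"name": "send_rows", "arguments": {
  "increments": [
    [0, 0, 0, 0, 0, 0, 0.0],
    [0, 0, 0, 0, 0, 0, -0.2],
    [0, 0, 0, 0, 0, 0, -0.4],
    [0, 0, 0, 0, 0, 0, -0.6],
    [0, 0, 0, 0, 0, 0, -0.8],
    [0, 0, 0, 0, 0, 0, -1],
    [0, 0, 0, 0, 0, 0, -1],
    [0, 0, 0, 0, 0, 0, -1],
    [0, 0, -0.1, 0, 0, 0, -1],
    [0, 0, -0.3, 0, 0, 0, -1]
  ]
}}

```text
time_s: 11.97
eef_pos: [0.421, -0.1471, 0.0544]
orientation: [-0.0, 1.0, 0.0, -0.001]
wrist_force: [0.6, 0.1, -1.0]
grip_width: 0.0355
finger_force: 25.0
```

{"name": "send_rows", "arguments": {
  "increments": [
    [0, 0, -0.6, 0, 0, 0, -1],
    [0, 0, -0.9, 0, 0, 0, -1],
    [0, 0, -0.9, 0, 0, 0, -1],
    [0, 0, -0.9, 0, 0, 0, -1],
    [0, 0, -0.7, 0, 0, 0, -1],
    [0.2, -0.5, 0, 0, 0, 0, -1],
    [0.2, -0.8, 0, 0, 0, 0, -1],
    [0.2, -0.9, 0, 0, 0, 0, -1],
    [0.2, -0.9, 0, 0, 0, 0, -1],
    [0.2, -0.9, 0, 0, 0, 0, -1]
  ]
}}

```text
time_s: 12.8
eef_pos: [0.4515, -0.0263, 0.1754]
orientation: [0.0, 1.0, -0.0, 0.0]
wrist_force: [1.0, 0.1, -0.4]
grip_width: 0.0356
finger_force: 25.0
```

{"name": "send_rows", "arguments": {
  "increments": [
    [0.24, -0.95, 0, 0, 0, 0, -1],
    [0.24, -0.95, 0, 0, 0, 0, -1],
    [0.24, -0.95, 0, 0, 0, 0, -1],
    [0.24, -0.95, 0, 0, 0, 0, -1],
    [0.24, -0.95, 0, 0, 0, 0, -1],
    [0.24, -0.95, 0, 0, 0, 0, -1],
    [0.24, -0.95, 0, 0, 0, 0, -1],
    [0.24, -0.95, 0, 0, 0, 0, -1],
    [0.24, -0.95, 0, 0, 0, 0, -1],
    [0.26, -0.88, 0, 0, 0, 0, -1]
  ]
}}

```text
time_s: 13.63
eef_pos: [0.5238, 0.2573, 0.1752]
orientation: [0.0, 1.0, 0.001, -0.0]
wrist_force: [-0.6, 0.1, -1.2]
grip_width: 0.0355
finger_force: 25.0
```

{"name": "send_rows", "arguments": {
  "increments": [
    [0, 0, 0, 0, 0, 0, -1],
    [0, 0, 0, 0, 0, 0, -1],
    [0, 0, 0, 0, 0, 0, -1],
    [0, 0, 0, 0, 0, 0, -1],
    [0, 0, 0, 0, 0, 0, -1],
    [0, 0, 0, 0, 0, 0, -1],
    [0, 0, 0, 0, 0, 0, -1],
    [0, 0, 0, 0, 0, 0, -1],
    [0, 0, 0, 0, 0, 0, -1],
    [0, 0, 0, 0, 0, 0, -1]
  ]
}}

```text
time_s: 14.47
eef_pos: [0.5243, 0.2556, 0.1748]
orientation: [-0.0, 1.0, 0.0, -0.0]
wrist_force: [0.6, 0.5, -1.3]
grip_width: 0.0357
finger_force: 25.0
```

```bash
python3 - <<'E'
from h import *
d=snap('wrist','w3');s=env.observe();print(s['eef_pos'],s['time_s'])
E
```

```text
[0.52425267 0.25563146 0.17480149] 14.5167
```

View pics/w3.png

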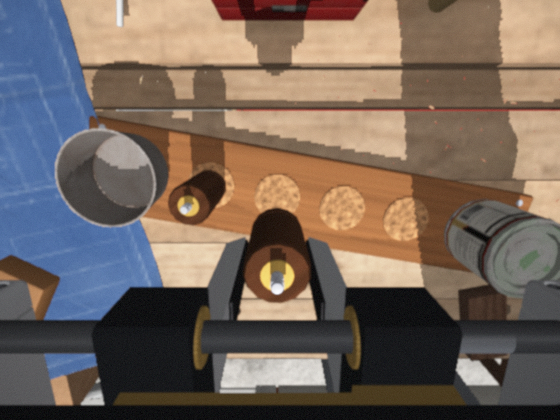

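Foot 68 is above pad (277,193) and 82 stands at (188,205), so I'll lower it.

{"name": "send_rows", "arguments": {
  "increments": [
    [0, 0, 0.7, 0, 0, 0, -1],
    [0, 0, 0.8, 0, 0, 0, -1],
    [0, 0, 0.8, 0, 0, 0, -1],
    [0, 0, 0.6, 0, 0, 0, -1],
    [0, 0, 0.4, 0, 0, 0, -1],
    [0, 0, 0.3, 0, 0, 0, -1],
    [0, 0, 0.15, 0, 0, 0, -1],
    [0, 0, 0.05, 0, 0, 0, -1],
    [0, 0, 0, 0, 0, 0, -1],
    [0, 0, 0, 0, 0, 0, -1]
  ]
}}

```text
time_s: 15.35
eef_pos: [0.5249, 0.256, 0.0616]
orientation: [-0.0, 1.0, 0.0, 0.001]
wrist_force: [1.2, 1.0, -1.2]
grip_width: 0.0356
finger_force: 25.0
```

{"name": "send_rows", "arguments": {
  "increments": [
    [0, 0, 0, 0, 0, 0, -0.2],
    [0, 0, 0, 0, 0, 0, -0.1],
    [0, 0, 0, 0, 0, 0, 0],
    [0, 0, 0, 0, 0, 0, 0.1],
    [0, 0, 0, 0, 0, 0, 0.19],
    [0, 0, 0, 0, 0, 0, 0.19],
    [0, 0, 0, 0, 0, 0, 0.19],
    [0, 0, -0.3, 0, 0, 0, 0.19],
    [0, 0, -0.7, 0, 0, 0, 0.19],
    [0, 0, -0.9, 0, 0, 0, 0.19]
  ]
}}

```text
time_s: 16.18
eef_pos: [0.5229, 0.255, 0.1174]
orientation: [0.001, 1.0, 0.0, -0.002]
wrist_force: [-0.0, 0.3, -0.6]
grip_width: 0.0561
finger_force: 0.0
```

{"name": "send_rows", "arguments": {
  "increments": [
    [0, 0, -1, 0, 0, 0, 0.19],
    [0, 0, -1, 0, 0, 0, 0.19],
    [-0.12, 0.95, 0, 0, 0, 0, 0.28],
    [-0.12, 0.95, 0, 0, 0, 0, 0.28],
    [-0.12, 0.95, 0, 0, 0, 0, 0.28],
    [-0.12, 0.95, 0, 0, 0, 0, 0.28],
    [-0.12, 0.95, 0, 0, 0, 0, 0.28],
    [-0.12, 0.95, 0, 0, 0, 0, 0.28],
    [-0.12, 0.95, 0, 0, 0, 0, 0.28],
    [-0.12, 0.95, 0, 0, 0, 0, 0.28]
  ]
}}

```text
time_s: 17.02
eef_pos: [0.4953, 0.0263, 0.1785]
orientation: [-0.0, 1.0, 0.0, 0.0]
wrist_force: [-0.3, 0.2, 0.2]
grip_width: 0.06
finger_force: 0.0
```

{"name": "send_rows", "arguments": {
  "increments": [
    [-0.12, 0.95, 0, 0, 0, 0, 0.28],
    [-0.12, 0.95, 0, 0, 0, 0, 0.28],
    [-0.12, 0.95, 0, 0, 0, 0, 0.28],
    [-0.12, 0.95, 0, 0, 0, 0, 0.28],
    [-0.12, 0.95, 0, 0, 0, 0, 0.28],
    [-0.12, 0.95, 0, 0, 0, 0, 0.28],
    [-0.12, 0.95, 0, 0, 0, 0, 0.28],
    [-0.12, 0.95, 0, 0, 0, 0, 0.28],
    [-0.12, 0.95, 0, 0, 0, 0, 0.28],
    [-0.12, 0.95, 0, 0, 0, 0, 0.28]
  ]
}}

```text
time_s: 17.85
eef_pos: [0.4594, -0.2588, 0.1785]
orientation: [0.0, 1.0, 0.0, 0.0]
wrist_force: [0.4, -0.1, -1.2]
grip_width: 0.06
finger_force: 0.0
```

{"name": "send_rows", "arguments": {
  "increments": [
    [-0.1, 0.9, 0, 0, 0, 0, 0.28],
    [-0.1, 0.9, 0, 0, 0, 0, 0.28],
    [-0.1, 0.9, 0, 0, 0, 0, 0.28],
    [-0.11, 0.6, 0, 0, 0, 0, 0.28],
    [0, 0, 0, 0, 0, 0, 0.28],
    [0, 0, 0, 0, 0, 0, 0.28],
    [0, 0, 0, 0, 0, 0, 0.28],
    [0, 0, 0, 0, 0, 0, 0.28],
    [0, 0, 0, 0, 0, 0, 0.28],
    [0, 0, 0, 0, 0, 0, 0.28]
  ]
}}

```text
time_s: 18.68
eef_pos: [0.4479, -0.3552, 0.1779]
orientation: [-0.0, 1.0, 0.001, 0.0]
wrist_force: [0.2, -0.3, 0.5]
grip_width: 0.0603
finger_force: 0.0
```

```bash
python3 - <<'E'
from h import *
d=snap('wrist','w4');s=env.observe();print(s['eef_pos'],s['time_s'],s['joints'])
E
```

```text
[ 0.44782766 -0.35545432  0.17792363] 18.7333 [ 0.54407443  0.56440185  0.11948723  1.78508463 -0.08968919  0.7973589
 -0.86105173]
```

View pics/w4.png

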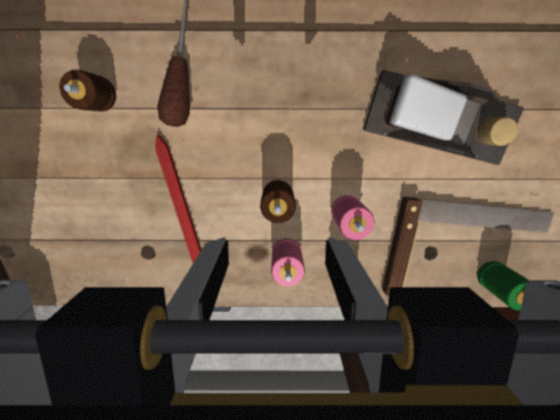

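The dark foot_54 is at (278,207). The pink ones at (357,222) and (288,270) are left alone, and both have enough room around them.

{"name": "send_rows", "arguments": {
  "increments": [
    [0, 0, 0.5, 0, 0, 0, 0.28],
    [0, 0, 0.9, 0, 0, 0, 0.28],
    [0, 0, 0.9, 0, 0, 0, 0.28],
    [0, 0, 0.9, 0, 0, 0, 0.28],
    [0, 0, 0.8, 0, 0, 0, 0.28],
    [0, 0, 0.6, 0, 0, 0, 0.28],
    [0, 0, 0.3, 0, 0, 0, 0.28],
    [0, 0, 0, 0, 0, 0, 0.28],
    [0, 0, 0, 0, 0, 0, 0.28],
    [0, 0, 0, 0, 0, 0, 0.28]
  ]
}}

```text
time_s: 19.57
eef_pos: [0.4482, -0.3569, 0.0319]
orientation: [0.001, 1.0, 0.0, 0.001]
wrist_force: [0.4, -0.5, 0.2]
grip_width: 0.0599
finger_force: 0.0
```

{"name": "send_rows", "arguments": {
  "increments": [
    [0, 0, 0, 0, 0, 0, 0.0],
    [0, 0, 0, 0, 0, 0, -0.2],
    [0, 0, 0, 0, 0, 0, -0.4],
    [0, 0, 0, 0, 0, 0, -0.6],
    [0, 0, 0, 0, 0, 0, -0.8],
    [0, 0, 0, 0, 0, 0, -1],
    [0, 0, 0, 0, 0, 0, -1],
    [0, 0, 0, 0, 0, 0, -1],
    [0, 0, -0.1, 0, 0, 0, -1],
    [0, 0, -0.3, 0, 0, 0, -1]
  ]
}}

```text
time_s: 20.4
eef_pos: [0.4464, -0.3556, 0.0419]
orientation: [-0.001, 1.0, 0.0, -0.001]
wrist_force: [0.2, -0.6, -1.2]
grip_width: 0.0354
finger_force: 25.0
```

{"name": "send_rows", "arguments": {
  "increments": [
    [0, 0, -0.6, 0, 0, 0, -1],
    [0, 0, -0.9, 0, 0, 0, -1],
    [0, 0, -0.9, 0, 0, 0, -1],
    [0, 0, -0.9, 0, 0, 0, -1],
    [0, 0, -0.7, 0, 0, 0, -1],
    [0.1, -0.5, 0, 0, 0, 0, -1],
    [0.1, -0.8, 0, 0, 0, 0, -1],
    [0.1, -0.9, 0, 0, 0, 0, -1],
    [0.1, -0.9, 0, 0, 0, 0, -1],
    [0.1, -0.9, 0, 0, 0, 0, -1]
  ]
}}

```text
time_s: 21.23
eef_pos: [0.4621, -0.2352, 0.1632]
orientation: [-0.0, 1.0, -0.0, 0.0]
wrist_force: [0.1, 0.9, -1.5]
grip_width: 0.0354
finger_force: 25.0
```

{"name": "send_rows", "arguments": {
  "increments": [
    [0.1, -0.95, 0, 0, 0, 0, -1],
    [0.1, -0.95, 0, 0, 0, 0, -1],
    [0.1, -0.95, 0, 0, 0, 0, -1],
    [0.1, -0.95, 0, 0, 0, 0, -1],
    [0.1, -0.95, 0, 0, 0, 0, -1],
    [0.1, -0.95, 0, 0, 0, 0, -1],
    [0.1, -0.95, 0, 0, 0, 0, -1],
    [0.1, -0.95, 0, 0, 0, 0, -1],
    [0.1, -0.95, 0, 0, 0, 0, -1],
    [0.1, -0.95, 0, 0, 0, 0, -1]
  ]
}}

```text
time_s: 22.07
eef_pos: [0.492, 0.05, 0.1632]
orientation: [-0.0, 1.0, 0.0, 0.0]
wrist_force: [-0.2, 0.1, -1.3]
grip_width: 0.0355
finger_force: 25.0
```

{"name": "send_rows", "arguments": {
  "increments": [
    [0.13, -0.95, 0, 0, 0, 0, -1],
    [0.13, -0.95, 0, 0, 0, 0, -1],
    [0.13, -0.95, 0, 0, 0, 0, -1],
    [0.13, -0.95, 0, 0, 0, 0, -1],
    [0.13, -0.73, 0, 0, 0, 0, -1],
    [0, 0, 0, 0, 0, 0, -1],
    [0, 0, 0, 0, 0, 0, -1],
    [0, 0, 0, 0, 0, 0, -1],
    [0, 0, 0, 0, 0, 0, -1],
    [0, 0, 0, 0, 0, 0, -1]
  ]
}}

```text
time_s: 22.9
eef_pos: [0.5117, 0.183, 0.1629]
orientation: [0.0, 1.0, -0.001, -0.0]
wrist_force: [-0.5, -0.5, -2.1]
grip_width: 0.0356
finger_force: 25.0
```

{"name": "send_rows", "arguments": {
  "increments": [
    [0, 0, 0.7, 0, 0, 0, -1],
    [0, 0, 0.8, 0, 0, 0, -1],
    [0, 0, 0.8, 0, 0, 0, -1],
    [0, 0, 0.6, 0, 0, 0, -1],
    [0, 0, 0.4, 0, 0, 0, -1],
    [0, 0, 0.3, 0, 0, 0, -1],
    [0, 0, 0.15, 0, 0, 0, -1],
    [0, 0, 0.05, 0, 0, 0, -1],
    [0, 0, 0, 0, 0, 0, -1],
    [0, 0, 0, 0, 0, 0, -1]
  ]
}}

```text
time_s: 23.73
eef_pos: [0.5123, 0.1846, 0.0495]
orientation: [-0.0, 1.0, 0.0, 0.001]
wrist_force: [-0.2, 0.6, -1.6]
grip_width: 0.0361
finger_force: 25.0
```

{"name": "send_rows", "arguments": {
  "increments": [
    [0, 0, 0, 0, 0, 0, -0.2],
    [0, 0, 0, 0, 0, 0, -0.1],
    [0, 0, 0, 0, 0, 0, 0],
    [0, 0, 0, 0, 0, 0, 0.1],
    [0, 0, 0, 0, 0, 0, 0.19],
    [0, 0, 0, 0, 0, 0, 0.19],
    [0, 0, 0, 0, 0, 0, 0.19],
    [0, 0, -0.3, 0, 0, 0, 0.19],
    [0, 0, -0.7, 0, 0, 0, 0.19],
    [0, 0, -0.9, 0, 0, 0, 0.19]
  ]
}}

```text
time_s: 24.57
eef_pos: [0.5103, 0.184, 0.1055]
orientation: [0.001, 1.0, 0.0, -0.002]
wrist_force: [0.4, 1.0, -0.1]
grip_width: 0.056
finger_force: 0.0
```

{"name": "send_rows", "arguments": {
  "increments": [
    [0, 0, -1, 0, 0, 0, 0.19],
    [0, 0, -1, 0, 0, 0, 0.19],
    [0, 0.95, 0, 0, 0, 0, 0.28],
    [0, 0.95, 0, 0, 0, 0, 0.28],
    [0, 0.95, 0, 0, 0, 0, 0.28],
    [0, 0.95, 0, 0, 0, 0, 0.28],
    [0, 0.95, 0, 0, 0, 0, 0.28],
    [0, 0.95, 0, 0, 0, 0, 0.28],
    [0, 0.95, 0, 0, 0, 0, 0.28],
    [0, 0.95, 0, 0, 0, 0, 0.28]
  ]
}}

```text
time_s: 25.4
eef_pos: [0.5116, -0.0448, 0.1665]
orientation: [-0.0, 1.0, 0.0, 0.0]
wrist_force: [1.0, -0.3, -0.2]
grip_width: 0.0601
finger_force: 0.0
```

{"name": "send_rows", "arguments": {
  "increments": [
    [0, 0.95, 0, 0, 0, 0, 0.28],
    [0, 0.95, 0, 0, 0, 0, 0.28],
    [0.4, 0.95, 0, 0, 0, 0, 0.28],
    [0.5, 0.95, 0, 0, 0, 0, 0.28],
    [0.53, 0.4, 0, 0, 0, 0, 0.28],
    [0, 0, 0, 0, 0, 0, 0.28],
    [0, 0, 0, 0, 0, 0, 0.28],
    [0, 0, 0, 0, 0, 0, 0.28],
    [0, 0, 0, 0, 0, 0, 0.28],
    [0, 0, 0, 0, 0, 0, 0.28]
  ]
}}

```text
time_s: 26.23
eef_pos: [0.5542, -0.1682, 0.166]
orientation: [-0.0, 1.0, 0.001, -0.0]
wrist_force: [0.5, -0.5, 0.6]
grip_width: 0.06
finger_force: 0.0
```

{"name": "send_rows", "arguments": {
  "increments": [
    [0, 0, 0.5, 0, 0, 0, 0.28],
    [0, 0, 0.9, 0, 0, 0, 0.28],
    [0, 0, 0.9, 0, 0, 0, 0.28],
    [0, 0, 0.9, 0, 0, 0, 0.28],
    [0, 0, 0.8, 0, 0, 0, 0.28],
    [0, 0, 0.5, 0, 0, 0, 0.28],
    [0, 0, 0.33, 0, 0, 0, 0.28],
    [0, 0, 0, 0, 0, 0, 0.28],
    [0, 0, 0, 0, 0, 0, 0.28],
    [0, 0, 0, 0, 0, 0, 0.28]
  ]
}}

```text
time_s: 27.07
eef_pos: [0.5556, -0.1695, 0.022]
orientation: [0.0, 1.0, 0.0, 0.001]
wrist_force: [0.4, -0.4, -0.1]
grip_width: 0.0602
finger_force: 0.0
```

{"name": "send_rows", "arguments": {
  "increments": [
    [0, 0, 0, 0, 0, 0, 0.0],
    [0, 0, 0, 0, 0, 0, -0.2],
    [0, 0, 0, 0, 0, 0, -0.4],
    [0, 0, 0, 0, 0, 0, -0.6],
    [0, 0, 0, 0, 0, 0, -0.8],
    [0, 0, 0, 0, 0, 0, -1],
    [0, 0, 0, 0, 0, 0, -1],
    [0, 0, 0, 0, 0, 0, -1],
    [0, 0, -0.1, 0, 0, 0, -1],
    [0, 0, -0.3, 0, 0, 0, -1]
  ]
}}

```text
time_s: 27.9
eef_pos: [0.5535, -0.169, 0.032]
orientation: [-0.0, 1.0, 0.0, -0.001]
wrist_force: [0.0, 0.2, -0.7]
grip_width: 0.0355
finger_force: 25.0
```

{"name": "send_rows", "arguments": {
  "increments": [
    [0, 0, -0.6, 0, 0, 0, -1],
    [0, 0, -0.9, 0, 0, 0, -1],
    [0, 0, -0.9, 0, 0, 0, -1],
    [0, 0, -0.9, 0, 0, 0, -1],
    [0, 0, -0.7, 0, 0, 0, -1],
    [-0.4, -0.3, 0, 0, 0, 0, -1],
    [-0.5, -0.6, 0, 0, 0, 0, -1],
    [-0.5, -0.8, 0, 0, 0, 0, -1],
    [-0.45, -0.9, 0, 0, 0, 0, -1],
    [0, -0.9, 0, 0, 0, 0, -1]
  ]
}}

```text
time_s: 28.73
eef_pos: [0.4955, -0.0641, 0.1532]
orientation: [-0.0, 1.0, -0.001, -0.002]
wrist_force: [0.5, -0.3, -1.2]
grip_width: 0.0354
finger_force: 25.0
```

{"name": "send_rows", "arguments": {
  "increments": [
    [0, -0.95, 0, 0, 0, 0, -1],
    [0, -0.95, 0, 0, 0, 0, -1],
    [0, -0.95, 0, 0, 0, 0, -1],
    [0, -0.95, 0, 0, 0, 0, -1],
    [0, -0.95, 0, 0, 0, 0, -1],
    [0, -0.9, 0, 0, 0, 0, -1],
    [0, -0.3, 0, 0, 0, 0, -1],
    [0, 0, 0, 0, 0, 0, -1],
    [0, 0, 0, 0, 0, 0, -1],
    [0, 0, 0, 0, 0, 0, -1]
  ]
}}

```text
time_s: 29.57
eef_pos: [0.4991, 0.1118, 0.153]
orientation: [0.001, 1.0, -0.001, -0.0]
wrist_force: [0.8, 0.1, -0.7]
grip_width: 0.0356
finger_force: 25.0
```

{"name": "send_rows", "arguments": {
  "increments": [
    [0, 0, 0.7, 0, 0, 0, -1],
    [0, 0, 0.8, 0, 0, 0, -1],
    [0, 0, 0.8, 0, 0, 0, -1],
    [0, 0, 0.6, 0, 0, 0, -1],
    [0, 0, 0.4, 0, 0, 0, -1],
    [0, 0, 0.3, 0, 0, 0, -1],
    [0, 0, 0.15, 0, 0, 0, -1],
    [0, 0, 0.05, 0, 0, 0, -1],
    [0, 0, 0, 0, 0, 0, -1],
    [0, 0, 0, 0, 0, 0, -1]
  ]
}}

```text
time_s: 30.4
eef_pos: [0.4998, 0.1139, 0.0396]
orientation: [-0.0, 1.0, -0.0, 0.001]
wrist_force: [-0.5, 0.3, -0.9]
grip_width: 0.0359
finger_force: 25.0
```

{"name": "send_rows", "arguments": {
  "increments": [
    [0, 0, 0, 0, 0, 0, -0.2],
    [0, 0, 0, 0, 0, 0, -0.1],
    [0, 0, 0, 0, 0, 0, 0],
    [0, 0, 0, 0, 0, 0, 0.06],
    [0, 0, 0, 0, 0, 0, 0.06],
    [0, 0, 0, 0, 0, 0, 0.06],
    [0, 0, 0, 0, 0, 0, 0.06],
    [0, 0, -0.3, 0, 0, 0, 0.06],
    [0, 0, -0.7, 0, 0, 0, 0.06],
    [0, 0, -0.9, 0, 0, 0, 0.06]
  ]
}}

```text
time_s: 31.23
eef_pos: [0.4977, 0.1137, 0.0957]
orientation: [0.001, 1.0, 0.0, -0.002]
wrist_force: [0.7, -0.6, 0.9]
grip_width: 0.0499
finger_force: 0.0
```

{"name": "send_rows", "arguments": {
  "increments": [
    [0, 0, -1, 0, 0, 0, 0.06],
    [0, 0, -1, 0, 0, 0, 0.06],
    [0, 0, -1, 0, 0, 0, 0.06],
    [0, 0, -1, 0, 0, 0, 0.06],
    [-0.5, 0.5, 0, 0, 0, 0, 0.06],
    [-0.5, 0.9, 0, 0, 0, 0, 0.06],
    [-0.5, 0.9, 0, 0, 0, 0, 0.06],
    [-0.3, 0.9, 0, 0, 0, 0, 0.06],
    [0, 0.9, 0, 0, 0, 0, 0.06],
    [0, 0.9, 0, 0, 0, 0, 0.06]
  ]
}}

```text
time_s: 32.07
eef_pos: [0.4443, -0.037, 0.2167]
orientation: [-0.0, 1.0, 0.0, 0.0]
wrist_force: [0.4, 0.1, 0.5]
grip_width: 0.0497
finger_force: 0.0
```

```bash
python3 - <<'E'
from h import *
d=snap('side','s3');s=env.observe();print(s['eef_pos'],s['time_s'])
cv2.imwrite('pics/s3c.png',cv2.resize(d['pixels'][215:400,240:360,::-1],(389,600),interpolation=cv2.INTER_CUBIC))
for p,h in(((.4995,.1135),.04),((.512,.184),.054),((.5245,.255),.068),((.537,.326),.082)):print(((np.array(proj(d,(*p,.017+h)))-[240,215]+.5)*600/185).round(0))
E
```

```text
[ 0.44453507 -0.04311232  0.21693899] 32.1167
[173. 165.]
[193. 231.]
[214. 304.]
[238. 382.]
```

View pics/s3c.png

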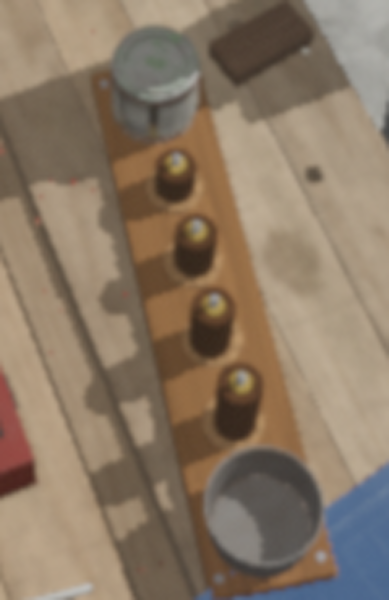

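All four stand upright in order. Their tops at (175,163), (196,230), (213,303) and (240,380) are within about 3 mm of prediction, and the arm is clear.

```bash
python3 -c "
from cell import env
print(env.job_done())"
```

```text
the job is handed in; nothing more can be done
None
```

The job is handed in: all four feet stand upright on their pads, shortest next to the tin and rising to the tallest by the cup, each within about 3 mm of its pad's centre in the last picture; the hand-in returned no verdict.

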